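# Find the soft pedal bush with the hardness gauge

### The job

One of the three rubber bushes on the rack has gone soft. Find it with the yellow hardness gauge: set its pin and foot squarely on a bush, press gently until the foot bears flat on the rubber and hold it there a moment to read the pin, never squashing the rubber hard (under about 15 N). Tip only the soft bush's red flag fully over, away from the bush, stand the gauge back home upright in its stand, and leave the other tools alone.

Things in the scene. Friction and masses are not known exactly. Their poses are not given: they have to be found in the camera images.
- rack: White plastic base plate, 150 x 260 x 12 mm with two strips 22 mm high, fixed to the bench. Origin on the bench midway under the three bush places; y runs along the row of places (75 mm apart), x across the row, away from the robot, towards the red flags. Each place has an aluminium carrier with a round black rubber bush (38 mm across, grey core 15 mm across in its middle, level with it) and a red flag.
- place1 (a point): Axis of the bush at the rack's left (+y) place, 45 mm above the bench; axes as the rack's. The bushes are not equally seated: each top stands 0 to 18 mm HIGHER than this point; how much is unknown and differs for each.
- place2 (a point): The same for the middle place. Flags: each stands 55 mm along rack +x from its bush's axis, a plate 25 mm wide (rack y), 5 mm thick, hinged along rack y 7 mm below the bush top and reaching 38 mm above the bush top when upright; it rises with its bush (0 to 18 mm).
- place3 (a point): The same for the right (-y) place.
- gauge: Yellow hardness gauge, 180 g, standing in the stand. Origin at the centre of the foot's flat underside, z up along the gauge. Steel foot 32 mm across, 10 mm high; neck 20 mm across; yellow grip block 24 to 102 mm above the origin, 28 mm (x) by 32 mm (y). A steel pin, 5 mm thick, stands 10 mm below the foot. White scales on both x faces with a red pointer that rises with the pin.
- pin (a joint): How far the gauge's sprung pin is pushed back into the gauge, in m: 0 free, at most 0.0115; spring 0.7 N/mm. With the foot flat on a bush, a sound bush pushes the pin back 7 to 8.5 mm; into the soft bush the pin sinks, and is pushed back only 3 to 4.2 mm.
- stand: Black round cup on a 90 x 90 mm steel plate, fixed to the bench, where the gauge stands. Origin on the bench under the cup's axis, z up. Cup 52 mm outside, opening 37 mm across, rim 30 mm above the bench, shoulder inside at 16 mm on which the gauge's foot rests, with a hole for the pin.
- stand_seat (a point): Centre of the shoulder inside the stand's cup, 16 mm above the bench: the gauge's origin is here when it stands home.
- wrench: Steel wrench about 130 mm long, loose on the bench; leave alone.
- gear: White toothed plastic gear, 70 mm across, 10 mm thick with an 18 mm high metal hub, loose on the bench; leave alone.
- screwdriver: Blue screwdriver about 180 mm long, loose on the bench; leave alone.
- seat_a (a joint): How far the rubber collar of bush a is squashed down, in m: 0 untouched, end stop 0.006; 4 N/mm, from the foot and pin together. Which place bush a is at differs from start to start.
- tag_a (a joint): Angle of the red flag that belongs to bush a, rad: 0 standing up, 1.25 tipped right over along rack +x (away from the bush). Stiff hinge (0.02 N m), stays where it is left. Starts at 0 to 0.12.
- seat_b (a joint): How far the rubber collar of bush b is squashed down, in m: 0 untouched, end stop 0.006; 4 N/mm, from the foot and pin together. Which place bush b is at differs from start to start.
- tag_b (a joint): Angle of the red flag that belongs to bush b, rad: 0 standing up, 1.25 tipped right over along rack +x (away from the bush). Stiff hinge (0.02 N m), stays where it is left. Starts at 0 to 0.12.
- seat_c (a joint): How far the rubber collar of bush c is squashed down, in m: 0 untouched, end stop 0.006; 4 N/mm, from the foot and pin together. Which place bush c is at differs from start to start.
- tag_c (a joint): Angle of the red flag that belongs to bush c, rad: 0 standing up, 1.25 tipped right over along rack +x (away from the bush). Stiff hinge (0.02 N m), stays where it is left. Starts at 0 to 0.12.
Things that resemble listed ones, but are neither listed nor needed, are in the scene too. Several things have the shape of the stand; the one meant has the colours described above.

How it is judged:
On the way, in this order (a step that is already met when the one before it is completed fails the run):
1. the gauge, upright, bears with its foot on the soft bush (collar squashed over 0.9 mm, pin pushed back over 2.5 mm) while that bush's flag still stands (value of joint seat_b above 0.0009 m and value of joint pin above 0.0025 m and value of joint tag_b below 0.4 rad and angle between gauge's own z axis and vertical below 0.15 rad and (horizontal distance between gauge and place1 below 0.008 m or horizontal distance between gauge and place2 below 0.008 m or horizontal distance between gauge and place3 below 0.008 m)), for 0.2 s.
2. the soft bush's flag is tipped over (value of joint tag_b above 0.75 rad), for 0.2 s.
At the end, for the whole second after the job is handed in: The soft bush's flag is tipped past 0.75 rad, the two others still stand (under 0.4 rad); the gauge stands at rest in its stand, within 4 mm of the seat's axis, foot within 4 mm of the shoulder, upright within 0.08 rad (value of joint tag_b above 0.75 rad and value of joint each of tag_a, tag_c below 0.4 rad and horizontal distance between gauge and stand_seat below 0.004 m and z of gauge in the frame of stand below 0.02 m and angle between gauge's own z axis and vertical below 0.08 rad and linear speed of gauge below 0.02 m/s); the robot touches nothing.
It fails at once if a bush is squashed more than 4 mm (16 N) (value of joint any of seat_a, seat_b, seat_c above 0.004 m).
It fails at once if the flag of a sound bush is tipped (value of joint any of tag_a, tag_c above 0.5 rad).
It fails at once if wrench, gear or screwdriver is shifted more than 20 mm (distance of any of wrench, gear, screwdriver from where it was at the start of the episode above 0.02 m).
It also fails if it takes over 69 s, if anything falls off the work surface, if the arm or the gripper's body presses on something with over 40 N, if the wrist force passes 120 N, or if a joint passes its speed limit or range.

### The arm

A 6-joint arm with a two-finger parallel gripper is mounted at the origin on the work surface. World frame = base frame: x ahead of the robot, y to its left, z up, the work surface at z = 0. Lengths are in m, angles in rad, forces in N, time in s.
With the tool pointing down it reaches from about 0.325 to 0.75 m from the base axis. Payload 7.6 kg.
Tool frame: the origin (TCP) lies at the very end of the fingers, on their centre line; the grasp point (between the pads) lies 19 mm behind it (bot.grip_depth is the distance from the TCP to the grasp point, in m); z points along the fingers, y is the line along which they close (so a half turn about z gives the same grasp; the last joint's range is limited). The gripper opens to 85 mm and grips with 20 to 120 N. Pads are 22 mm wide; open, the fingers measure 114 mm over their backs; the gripper's body (76 mm by 85 mm) begins 54 mm behind the grasp point. The pads swing forward as they close: fully open they stand 13 mm farther back than shut.
Start: joints at [-0.07, 0.052, 1.401, -0, 1.689, -0.07], TCP at [0.525, 0, 0.231] pointing down, gripper open.
Joint ranges: [-2.9, 2.9], [-0.91, 2.17], [0.12, 2.37], [-1.06, 4.2], [0.26, 2.73], [-2.93, 2.93]. Speed limits (rad/s): [2.57, 2.57, 3.01, 3.14, 3.14, 3.14].

### API

Orientations are given as a unit quaternion [x, y, z, w].
In Python, from cell import bot, vision gives the robot as it stands.
- The arm moves only by the shell command python3 -m crank 'ROWS' [OPENING] [FORCE]. ROWS is JSON, a list that holds one entry, the list of rows, each a list of 4 numbers: the shift along the tool's x, y, z in mm, then the turn about the tool's z in rad. In form: [[[x, y, z, roll], ...]]. A call has 1 to 10 rows; each row is the pose to reach, as a shift and turn from the pose commanded when the call began, along the tool's axes at that moment; what a row does not reach only later rows make up. A row lasts 1/10 s, in which the tool goes at most 50 mm and 8.59 degrees, less where a joint would pass 70% of its speed; a pose out of reach is approached as far as the arm can. A call with a gripper value outside its range is refused whole. OPENING is the finger opening in mm, from 0 to 85.4, set as the call begins (- or left out, the last holds). The fingers move at their own pace and stop on an object; FORCE is the grip in N (left out, the last holds). Time passes only in rows, so rows that repeat a pose let the fingers close. It gives the time, the measured TCP pose, the force, the opening and the grip force at its end, in the units of the state.
- bot.read_state(): the state, without advancing time (a new reading comes with each control period).
- vision.camera(name): name is "scene" or "side" or "wrist"; returns a dict with "image" (384x512x3 uint8, red, green, blue), "range_z" (384x512 float32, m along the optical axis (not along the pixel's ray), 0 where there is no reading), "fx", "fy", "cx", "cy" (pixels), "k1" (the pictures are not rectified: a ray, as slopes to the right and down, at radius r is drawn at 1 + k1 r^2 times it, then the intrinsics apply), "rvec" (rotation vector, rad) and "tvec" (3), from world to camera coordinates, as OpenCV has them; the wrist camera has in their place "T_tool_cam" (4x4, takes a point from camera to tool coordinates, whose origin is the TCP and whose axes are the flange's). Camera axes: x right, y down, z forward; pixel columns grow to the right and rows downward; lengths in m; the calibration is good to about 2 mm. A picture is of the moment at which its call begins: read the wrist's pose just before it.
- bot.job_done(): hands the job in; it is judged then, once.
The state is a dict: "clock": time; "qpos": joint angles; "joint_velocities": joint speeds; "joint_torque": joint torques, N m; "eef_pos": TCP position; "ee_rot": TCP orientation; "contact_force": force on the tool from outside, world axes, zero at the start; "wrist_torque": the same for the moment, N m; "width": finger opening in m; "finger_force": force on a finger pad.
Only numpy, scipy, OpenCV 4.12 (cv2) and the standard library are available. Lean on these libraries where they do the work, as an engineer would, in place of code of your own. Each camera call takes 0.05 s, during which the arm holds its last target. There are 200 camera calls.

## Working session

There is one attempt and no reset: what is moved stays moved. The work goes in short steps, Python scripts to look and compute and a shell command to move; the robot and the scene stay as the last step left them, time stands still between calls to the robot, and variables do not carry over. Pictures are saved under pics/ and viewed, at most 10 in all, crops included, and the job is handed in when it is done.

```bash
ls; mkdir -p pics
cat > h.py <<'E'
import numpy as np, cv2
from scipy.spatial.transform import Rotation as R
from cell import bot, vision
def grab(n):
    s=bot.read_state(); c=vision.camera(n)
    if 'rvec' in c:
        Rc=cv2.Rodrigues(np.array(c['rvec'],float))[0]; t=np.array(c['tvec'],float).ravel()
        c['Rw']=Rc.T; c['o']=-Rc.T@t
    else:
        T=np.array(c['T_tool_cam']); Q=R.from_quat(s['ee_rot']).as_matrix()
        c['Rw']=Q@T[:3,:3]; c['o']=Q@T[:3,3]+np.array(s['eef_pos'])
    return c
def rays(c,uv):
    uv=np.atleast_2d(uv).astype(float)
    d=np.c_[(uv[:,0]-c['cx'])/c['fx'],(uv[:,1]-c['cy'])/c['fy']]; x=d.copy()
    for _ in range(8): x=d/(1+c['k1']*(x**2).sum(1,keepdims=True))
    return np.c_[x,np.ones(len(x))]
def on_plane(c,uv,z):
    w=rays(c,uv)@c['Rw'].T
    return c['o']+w*((z-c['o'][2])/w[:,2])[:,None]
def cloud(c):
    h,w=c['range_z'].shape; v,u=np.mgrid[:h,:w]
    r=rays(c,np.c_[u.ravel(),v.ravel()])*c['range_z'].reshape(-1,1)
    return (r@c['Rw'].T+c['o']).reshape(h,w,3)
def save(n,im): cv2.imwrite('pics/'+n,cv2.cvtColor(im,cv2.COLOR_RGB2BGR))
E
python3 - <<'E'
from h import *
a=grab('scene');b=grab('side');w=grab('wrist')
save('a.png',np.vstack([a['image'],]));save('b.png',b['image']);save('w.png',w['image'])
np.savez('s0.npz',a=cloud(a),ai=a['image'],b=cloud(b),bi=b['image'])
print(a['o'],b['o'],w['o'],bot.read_state(),bot.grip_depth)
E
```

```text
pics
[ 1.16611327 -0.10029896  0.55317541] [0.40954392 0.62451245 0.55441244] [0.52429065 0.07030375 0.3727191 ] {'clock': 0.15, 'qpos': array([-7.02810995e-02,  5.26834051e-02,  1.40144286e+00,  7.20421670e-07,
        1.68860154e+00, -7.03163192e-02]), 'joint_velocities': array([-9.23984832e-05, -1.04900900e-03, -4.10235713e-03,  1.04785582e-03,
       -1.21441950e-03, -4.23696255e-04]), 'joint_torque': array([ 9.01752592e-04, -3.81951857e+01, -3.60423374e+01, -3.57651027e-05,
        4.66565543e-03,  6.07237575e-05]), 'eef_pos': array([5.24788012e-01, 4.79962837e-05, 2.30694998e-01]), 'ee_rot': array([ 7.07094185e-01,  7.07119149e-01, -3.71887283e-04, -4.28772722e-04]), 'contact_force': array([-0.00230769,  0.16438647,  0.01163265]), 'wrist_torque': array([ 0.05007847,  0.00025929, -0.03174229]), 'finger_force': 0.0, 'width': 0.08548053337906676} 0.0187
```

View pics/a.png

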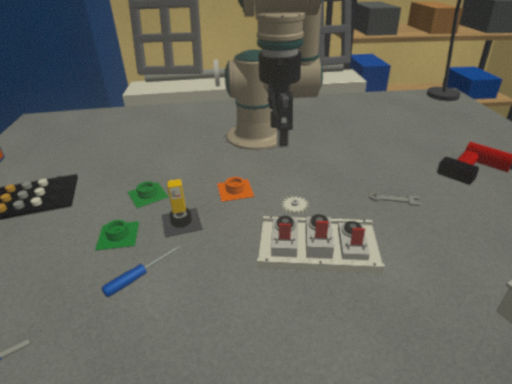

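View pics/b.png

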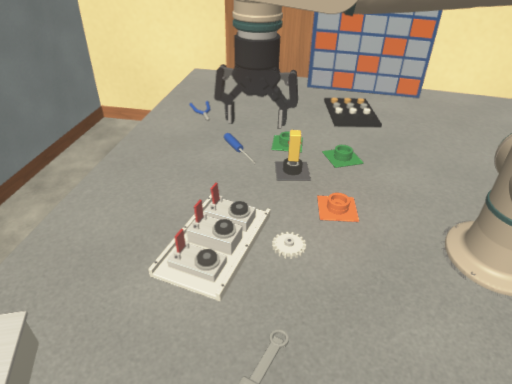

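The scene view shows the gauge in its stand at (178,205) and the rack with three flags at (285,230), (321,228) and (357,237). In the side view the gauge is at (294,150) and the bushes are at (239,209), (224,228) and (206,259). Next I measure these positions.

```bash
cat > m.py <<'E'
from h import *
d=np.load('s0.npz')
def rect(P): 
    r=cv2.minAreaRect((P[:,:2]*1000).astype(np.float32)); return [np.round(x,1) for x in r]
for k in 'ab':
    P=d[k];im=d[k+'i'];hsv=cv2.cvtColor(im,cv2.COLOR_RGB2HSV);H,S,V=cv2.split(hsv)
    Z=P[...,2]
    box=(P[...,0]>.3)&(P[...,0]<.9)&(abs(P[...,1])<.5)
    y=(H>18)&(H<35)&(S>150)&box&(Z>.03)&(Z<.2)
    Q=P[y]; print(k,'yellow',y.sum(),np.median(Q,0),Q.min(0),Q.max(0)); 
    t=Q[Q[:,2]>np.percentile(Q[:,2],99)-.004]; print('  top',len(t),t.mean(0),rect(t))
    g=np.median(Q,0)
    m=box&(np.hypot(P[...,0]-g[0],P[...,1]-g[1])<.036)&(abs(Z-.03)<.004)&(V<70)
    if m.sum()>5: print('  cup rim',m.sum(),cv2.minEnclosingCircle((P[m][:,:2]*1000).astype(np.float32)),np.median(P[m][:,2]))
    r=((H<6)|(H>174))&(S>120)&box&(Z>.03)
    n,L,st,c=cv2.connectedComponentsWithStats(r.astype(np.uint8))
    for i in range(1,n):
        if st[i,4]>40:
            Q=P[L==i]; print('  red',st[i,4],c[i].round(),Q.mean(0).round(4),np.percentile(Q,[2,98],axis=0).round(4).tolist(),rect(Q))
    # rack base: white at z~12 or strips
    m=box&(V>150)&(S<60)&(Z>.006)&(Z<.028)
    n,L,st,c=cv2.connectedComponentsWithStats(m.astype(np.uint8))
    for i in range(1,n):
        if st[i,4]>80:print('  white',st[i],rect(P[L==i]))
    m=box&(V<70)&(S<90)&(Z>.042)&(Z<.07)
    n,L,st,c=cv2.connectedComponentsWithStats(m.astype(np.uint8))
    for i in range(1,n):
        if st[i,4]>40: 
            Q=P[L==i];z=np.median(Q[:,2]);Q=Q[abs(Q[:,2]-z)<.004];print('  bush',st[i],z,cv2.minEnclosingCircle((Q[:,:2]*1000).astype(np.float32)),Q.mean(0))
E
python3 m.py
```

```text
a yellow 277 [ 0.47697209 -0.22887587  0.07471144] [ 0.4484265  -0.24522098  0.03097366] [ 0.48190927 -0.2155559   0.12032303]
  top 87 [ 0.46787382 -0.23064922  0.11817521] [array([ 466.5, -230.7]), array([26.4, 28. ]), np.float64(7.4)]
  cup rim 84 ((469.36846923828125, -229.77880859375), 24.822994232177734) 0.029916572058891644
  red 167 [321. 228.] [0.6266 0.0736 0.0826] [[0.6231, 0.063, 0.0616], [0.6294, 0.0835, 0.0996]] [array([626.1,  73.5]), array([22.3,  6. ]), np.float64(81.0)]
  red 133 [284. 230.] [0.6123 0.0008 0.0752] [[0.5666, -0.0094, 0.0538], [0.6179, 0.0131, 0.0928]] [array([591.2,   4.3]), array([22.4, 53.4]), np.float64(79.9)]
  red 157 [357. 235.] [0.6407 0.1468 0.067 ] [[0.6367, 0.1369, 0.046], [0.6438, 0.1564, 0.0844]] [array([640., 147.]), array([20.6,  8.5]), np.float64(88.7)]
  white [283 197  25  15 244] [array([440.6,  57.9]), array([63.3, 61.5]), np.float64(87.6)]
  white [ 257  221  128   46 1862] [array([596.3,  79.9]), array([258.8, 144.8]), np.float64(78.8)]
  bush [311 215  16  11  56] 0.06120228082655277 ((571.8435668945312, 83.07791137695312), 17.0
[... 740 characters left out ...]
0561], [0.6144, 0.0145, 0.0918]] [array([612.1,   3.1]), array([ 6. , 22.9]), np.float64(0.5)]
  red 49 [197. 209.] [0.6238 0.0819 0.0871] [[0.6198, 0.0666, 0.063], [0.6268, 0.0889, 0.099]] [array([623.4,  77.6]), array([24.6,  4.6]), np.float64(79.7)]
  red 53 [178. 239.] [0.6375 0.1556 0.0722] [[0.6337, 0.1385, 0.0474], [0.6405, 0.1616, 0.0843]] [array([636.3, 149.7]), array([25. ,  5.9]), np.float64(83.0)]
  white [ 148  208  122   92 2841] [array([591.1,  82.2]), array([260.3, 152.2]), np.float64(78.6)]
  white [272 232  34  25 549] [array([438.8,  58.6]), array([67.8, 68.5]), np.float64(85.4)]
  white [239 329  50  55 496] [array([442.1, 317.4]), array([113.2,  29.4]), np.float64(69.7)]
```

View pics/w.png

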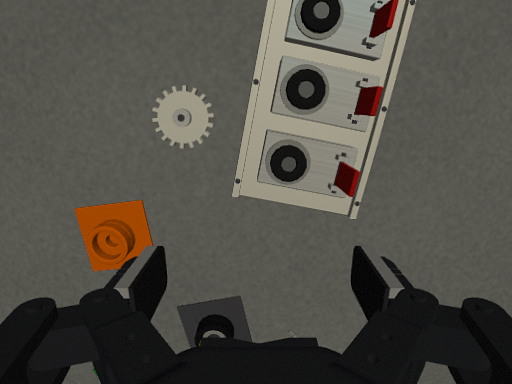

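```bash
cat > bush.py <<'E'
from h import *
c=grab('wrist');P=cloud(c);Z=P[...,2];hsv=cv2.cvtColor(c['image'],cv2.COLOR_RGB2HSV);H,S,V=cv2.split(hsv)
m=((V<75)&(Z>.04)&(Z<.068)).astype(np.uint8)
cs,_=cv2.findContours(m,cv2.RETR_EXTERNAL,cv2.CHAIN_APPROX_NONE)
for q in cs:
    if cv2.contourArea(q)>300:
        mm=cv2.drawContours(np.zeros_like(m),[q],-1,1,-1)>0
        z=np.median(Z[mm&(Z>.04)&(Z<.068)])
        e=on_plane(c,q[:,0],z)*1000
        print('bush',q[:,0].mean(0).round(),'z',z.round(4),cv2.minAreaRect(e[:,:2].astype(np.float32)),cv2.minEnclosingCircle(e[:,:2].astype(np.float32)))
r=(((H<6)|(H>174))&(S>120)&(Z>.03)).astype(np.uint8)
n,L,st,cc=cv2.connectedComponentsWithStats(r)
for i in range(1,n):
    if st[i,4]>40:
        Q=P[L==i];print('red',st[i,4],cc[i].round(),np.percentile(Q,[2,50,98],axis=0).round(4).tolist())
E
python3 bush.py
```

```text
bush [288. 163.] z 0.0527 ((554.2930297851562, 11.420384407043457), (37.141212463378906, 37.45603942871094), 0.16115126013755798) ((554.3207397460938, 11.637627601623535), 19.492359161376953)
bush [305.  89.] z 0.0601 ((568.5012817382812, 84.04498291015625), (37.15052795410156, 36.58744430541992), 0.506133496761322) ((568.179443359375, 84.13348388671875), 19.095155715942383)
bush [320.  13.] z 0.0446 ((582.3700561523438, 152.3746337890625), (36.38705062866211, 28.58983039855957), 1.0187698602676392) ((582.63330078125, 156.47364807128906), 18.76810646057129)
red 583 [384.  18.] [[0.6323, 0.1349, 0.0417], [0.6349, 0.1459, 0.0705], [0.6396, 0.158, 0.0842]]
red 589 [368. 100.] [[0.6185, 0.0622, 0.0572], [0.6212, 0.0743, 0.0875], [0.6263, 0.0854, 0.0996]]
red 540 [346. 178.] [[0.6053, -0.0112, 0.0487], [0.6091, 0.0011, 0.077], [0.6144, 0.0125, 0.0918]]
```

The wrist view shows the bushes at (288,163), (305,89) and (320,13), all measured well. Next I move so the wrist camera looks down on the gauge.

```bash
python3 -m crank '[[[-50,-10,0,-0.1],[-100,-20,0,-0.115],[-150,-30,0,-0.115],[-200,-40,0,-0.115],[-250,-50,0,-0.115],[-280,-59,0,-0.115],[-280,-59,0,-0.115],[-280,-59,0,-0.115]]]' 85 60
cat > g.py <<'E'
from h import *
c=grab('wrist');save('g1.png',c['image']);P=cloud(c);Z=P[...,2];hsv=cv2.cvtColor(c['image'],cv2.COLOR_RGB2HSV);H,S,V=cv2.split(hsv)
m=((H>18)&(H<35)&(S>120)&(Z>.1)&(Z<.13)).astype(np.uint8)
cs,_=cv2.findContours(m,cv2.RETR_EXTERNAL,cv2.CHAIN_APPROX_NONE)
q=max(cs,key=cv2.contourArea);z=np.median(Z[m>0])
print(q[:,0].mean(0),z,cv2.minAreaRect((on_plane(c,q[:,0],z)[:,:2]*1000).astype(np.float32)))
p=np.median(P[m>0],0)
k=((V<75)&(abs(Z-.03)<.005)&(np.hypot(P[...,0]-p[0],P[...,1]-p[1])<.04))
e=on_plane(c,np.argwhere(k)[:,::-1],.03)*1000;print('rim',k.sum(),cv2.minEnclosingCircle(e[:,:2].astype(np.float32)))
k=((V<110)&(V>40)&(S<70)&(Z>-.003)&(Z<.01)&(np.hypot(P[...,0]-p[0],P[...,1]-p[1])<.075)&(V<80)).astype(np.uint8)
k=cv2.morphologyEx(k,cv2.MORPH_OPEN,np.ones((5,5)))
e=on_plane(c,np.argwhere(k)[:,::-1],.003)*1000;print('plate',k.sum(),cv2.minAreaRect(e[:,:2].astype(np.float32)))
s=bot.read_state();print(s['eef_pos'],R.from_quat(s['ee_rot']).as_matrix().round(4))
E
python3 g.py
```

```text
clock: 1.0
eef_pos: [0.4657, -0.2804, 0.2309]
ee_rot: [0.666, 0.746, 0.0, -0.0]
contact_force: [-0.3, 0.0, -0.5]
width: 0.0853
finger_force: 0.0
[263.05797101 132.49275362] 0.11728591052794629 ((463.199462890625, -232.27740478515625), (27.4967098236084, 30.905683517456055), 6.558391571044922)
rim 473 ((463.15545654296875, -232.13937377929688), 25.741127014160156)
plate 4165 ((463.1115417480469, -232.7120361328125), (90.49729919433594, 90.24342346191406), 11.38621711730957)
[ 0.46607647 -0.27957464  0.23108638] [[-1.147e-01  9.934e-01 -2.000e-04]
 [ 9.934e-01  1.147e-01  6.000e-04]
 [ 6.000e-04 -1.000e-04 -1.000e+00]]
```

View pics/g1.png

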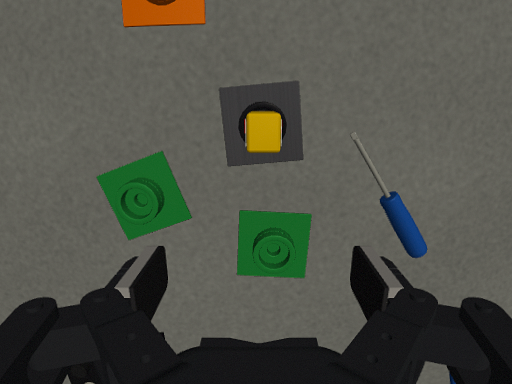

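The gauge is at pixel (263,132) with its stand plate square beneath it; both fits give (463,-232) mm. Next I descend and grip.

```bash
python3 -m crank '[[[47.3,2.5,0,0],[47.3,2.5,40,0],[47.3,2.5,90,0],[47.3,2.5,135,0],[47.3,2.5,160,0],[47.3,2.5,169,0],[47.3,2.5,169,0],[47.3,2.5,169,0],[47.3,2.5,169,0]]]' 85 60; python3 -m crank '[[[0,0,0,0],[0,0,0,0],[0,0,0,0],[0,0,0,0],[0,0,0,0],[0,0,0,0],[0,0,0,0],[0,0,0,0]]]' 0 60
```

```text
clock: 1.95
eef_pos: [0.4643, -0.2331, 0.0645]
ee_rot: [0.665, 0.747, 0.0, 0.002]
contact_force: [0.5, -0.1, 0.8]
width: 0.0852
finger_force: 0.0
clock: 2.75
eef_pos: [0.4632, -0.2328, 0.0626]
ee_rot: [0.665, 0.747, -0.0, 0.0]
contact_force: [-1.2, 0.2, 3.2]
width: 0.0275
finger_force: 58.7
```

```bash
python3 -m crank '[[[0,0,-30,0],[0,0,-70,0],[20,10,-90,0],[60,30,-90,0],[105,54,-90,0],[150,77,-90,0],[195,100,-90,0],[220,112,-90,0],[231.7,118.4,-90,0],[231.7,118.4,-90,0]]]'; python3 -m crank '[[[0,0,0,0],[0,0,0,0],[0,0,0,0],[0,0,0,0],[0,0,0,0]]]'; python3 -c "
from h import *
for n in ('side','scene'):
  c=grab(n); save('h_'+n+'.png',c['image'])
print(bot.read_state()['eef_pos'],bot.read_state()['contact_force'])"
```

```text
clock: 3.75
eef_pos: [0.5541, 0.0121, 0.1515]
ee_rot: [0.664, 0.747, -0.0, -0.001]
contact_force: [0.1, -0.5, -1.6]
width: 0.0272
finger_force: 60.1
clock: 4.25
eef_pos: [0.554, 0.0105, 0.1524]
ee_rot: [0.666, 0.746, 0.0, 0.0]
contact_force: [-0.0, -0.9, -1.8]
width: 0.0272
finger_force: 60.1
[0.55409347 0.01081412 0.15238138] [-0.12648525  0.20080354 -1.31197665]
```

```bash
python3 -m crank '[[[0,0,15,0],[0,0,30,0],[0,0,38,0],[0,0,41,0],[0,0,44,0],[0,0,47,0],[0,0,47,0],[0,0,47,0],[0,0,47,0],[0,0,47,0]]]'; python3 -m crank '[[[0,0,1,0],[0,0,2,0],[0,0,3,0],[0,0,3,0],[0,0,3,0],[0,0,3,0]]]' ; python3 -c "
from h import *
print(np.mean([(vision.camera('wrist'),bot.read_state()['contact_force'])[1] for i in range(6)],0),bot.read_state()['eef_pos'])"
```

```text
clock: 5.35
eef_pos: [0.5543, 0.011, 0.1057]
ee_rot: [0.665, 0.747, 0.0, 0.0]
contact_force: [0.2, 0.0, -1.1]
width: 0.0272
finger_force: 60.2
clock: 5.95
eef_pos: [0.5542, 0.011, 0.1024]
ee_rot: [0.665, 0.747, 0.0, 0.0]
contact_force: [0.2, 0.4, -0.1]
width: 0.0273
finger_force: 60.2
[ 0.11348909  0.13020746 -0.24198419] [0.55417895 0.01105054 0.10238449]
```

```bash
cat > f.py <<'E'
from h import *
F=np.mean([(vision.camera('wrist'),bot.read_state()['contact_force'])[1] for i in range(4)],0)
print('F',F.round(2),'net z',round(F[2]+1.7,2),bot.read_state()['eef_pos'].round(4))
E
for i in 1 2 3; do python3 -m crank '[[[0,0,1,0],[0,0,1,0],[0,0,1,0]]]' >/dev/null; python3 f.py; done
```

```text
F [ 0.27 -0.4  -0.07] net z 1.63 [0.5542 0.011  0.1014]
F [1.11 0.55 0.14] net z 1.84 [0.5542 0.0111 0.1004]
F [ 1.   -0.    0.89] net z 2.59 [0.5542 0.011  0.0994]
```

```bash
python3 -m crank '[[[0,0,1,0],[0,0,1,0],[0,0,1,0]]]' >/dev/null; python3 f.py; python3 -m crank '[[[0,0,0.7,0],[0,0,0.7,0],[0,0,0.7,0]]]' >/dev/null; python3 f.py
```

```text
F [-0.07 -0.27  3.67] net z 5.37 [0.5542 0.011  0.0985]
F [-1.26  0.59  5.73] net z 7.43 [0.5542 0.011  0.098 ]
```

The force has a knee at about 2.6 N (pin about 3.7 mm back) exactly at the bush's top height, so place3 is the soft bush. Next I lift, sweep its flag over with the foot and check.

```bash
python3 -m crank '[[[0,0,-6,0],[0,0,-16,0],[0,0,-16,0],[-4,14,-16,0],[-8,25,-16,0],[-11,34,-16,0],[-13.5,43,-16,0],[-16,52,-16,0],[-19,60,-16,0],[-21.5,68,-16,0]]]'; python3 -m crank '[[[-2.5,8,0,0],[-2.5,8,0,0],[-2.5,8,0,0],[-2.5,8,-20,0],[-2.5,8,-60,0],[-2.5,8,-80,0],[-2.5,8,-80,0],[-2.5,8,-80,0]]]'
python3 - <<'E'
from h import *
a=grab('scene')['image'][170:290,150:400];b=grab('side')['image'][120:300,130:330]
save('t.png',np.hstack([cv2.resize(a,(400,192),interpolation=2),cv2.resize(b,(213,192),interpolation=2)]))
E
```

```text
clock: 9.75
eef_pos: [0.6242, -0.0026, 0.1131]
ee_rot: [0.665, 0.747, -0.0, -0.0]
contact_force: [-0.9, 0.5, -1.1]
width: 0.0275
finger_force: 60.2
clock: 10.55
eef_pos: [0.632, -0.004, 0.1928]
ee_rot: [0.665, 0.747, -0.0, -0.0]
contact_force: [-0.6, -1.1, -2.5]
width: 0.0273
finger_force: 60.0
```

View pics/t.png

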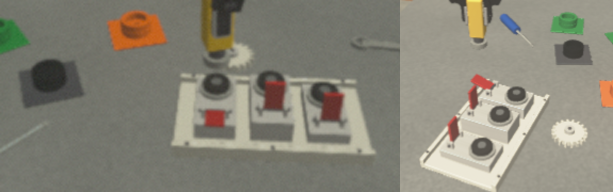

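The view shows the left flag (214,118 in the crop) lying over and the other two upright. Next I take the gauge back to the stand.

```bash
python3 -m crank '[[[-25,-23,0,0],[-55,-51,0,0],[-85,-79,0,0],[-115,-107,0,0],[-145,-135,0,0],[-175,-163,0,0],[-200,-186,0,0],[-207.9,-193.9,0,0],[-207.9,-193.9,40,0],[-207.9,-193.9,75,0]]]'; python3 -m crank '[[[0,0,0,0],[0,0,0,0],[0,0,0,0]]]'
python3 - <<'E'
from h import *
c=grab('scene');P=cloud(c);Z=P[...,2];H,S,V=cv2.split(cv2.cvtColor(c['image'],cv2.COLOR_RGB2HSV))
r=(((H<6)|(H>174))&(S>120)&(Z>.03)&(P[...,0]<.8)&(P[...,0]>.5)).astype(np.uint8)
n,L,st,cc=cv2.connectedComponentsWithStats(r)
for i in range(1,n):
    if st[i,4]>30: print(st[i,4],np.percentile(P[L==i],[5,50,95],axis=0).round(4).tolist())
print(bot.read_state()['eef_pos'])
E
```

```text
clock: 11.65
eef_pos: [0.4633, -0.2327, 0.1169]
ee_rot: [0.666, 0.746, 0.0, -0.0]
contact_force: [-0.7, -0.7, -2.6]
width: 0.0275
finger_force: 60.2
clock: 11.95
eef_pos: [0.4648, -0.2331, 0.1207]
ee_rot: [0.665, 0.747, 0.0, 0.002]
contact_force: [0.2, -0.6, -1.7]
width: 0.0273
finger_force: 59.9
162 [[0.624, 0.0649, 0.0631], [0.6267, 0.0739, 0.0838], [0.629, 0.083, 0.0995]]
158 [[0.6375, 0.1376, 0.0468], [0.6408, 0.1465, 0.0673], [0.6432, 0.1553, 0.0837]]
109 [[0.6151, -0.0141, 0.0514], [0.6366, -0.0037, 0.0587], [0.6523, 0.0069, 0.0633]]
[ 0.46480037 -0.2331589   0.12089578]
```

```bash
python3 -m crank '[[[0,0,0,0],[0,0,0,0],[0,0,0,0],[0,0,0,0]]]'; python3 -c "
from h import *
print(bot.read_state()['eef_pos'],bot.read_state()['ee_rot'])"
```

```text
clock: 12.4
eef_pos: [0.4637, -0.2329, 0.1189]
ee_rot: [0.665, 0.747, 0.0, 0.0]
contact_force: [-0.6, -0.1, -1.9]
width: 0.0269
finger_force: 59.9
[ 0.46366382 -0.23288794  0.11885868] [6.65300648e-01 7.46575513e-01 5.61136813e-05 2.20318678e-04]
```

```bash
python3 -m crank '[[[0,-0.3,12,0],[0,-0.3,24,0],[0,-0.3,34,0],[0,-0.3,42,0],[0,-0.3,48,0],[0,-0.3,53,0],[0,-0.3,53,0],[0,-0.3,53,0],[0,-0.3,53,0],[0,-0.3,53,0]]]'; python3 f.py
```

```text
clock: 13.4
eef_pos: [0.4635, -0.233, 0.0661]
ee_rot: [0.665, 0.747, 0.0, 0.0]
contact_force: [0.3, 0.5, -2.2]
width: 0.027
finger_force: 60.0
F [ 0.01  0.53 -1.78] net z -0.08 [ 0.4634 -0.2329  0.0658]
```

```bash
python3 -m crank '[[[0,0,1.5,0],[0,0,3.2,0],[0,0,3.2,0],[0,0,3.2,0],[0,0,3.2,0]]]'; python3 f.py;  python3 -m crank '[[[0,0,0,0],[0,0,0,0],[0,0,0,0],[0,0,0,0],[0,0,0,0],[0,0,0,0],[0,0,0,0],[0,0,0,0]]]' 85; python3 -m crank '[[[0,0,-30,0],[0,0,-70,0],[0,0,-110,0],[0,0,-150,0],[-20,0,-168,0],[-47,0,-168,0],[-47,0,-168,0],[-47,0,-168,0],[-47,0,-168,0],[-47,0,-168,0]]]';  sed -i s/g1.png/g2.png/ g.py; python3 g.py
```

```text
clock: 14.1
eef_pos: [0.4634, -0.233, 0.0626]
ee_rot: [0.665, 0.747, 0.0, 0.0]
contact_force: [0.7, 1.1, 0.6]
width: 0.0274
finger_force: 60.2
F [-0.3  -0.38  0.6 ] net z 2.3 [ 0.4634 -0.233   0.0626]
clock: 15.1
eef_pos: [0.4633, -0.2329, 0.0624]
ee_rot: [0.665, 0.747, 0.0, 0.0]
contact_force: [0.4, 0.2, -0.2]
width: 0.0851
finger_force: 0.0
clock: 16.1
eef_pos: [0.4687, -0.2788, 0.2302]
ee_rot: [0.665, 0.747, 0.0, -0.0]
contact_force: [0.6, 0.8, -0.1]
width: 0.0849
finger_force: 0.0
[259.         134.20588235] 0.11728355780856586 ((462.989501953125, -232.69009399414062), (27.497631072998047, 30.906047821044922), 6.66898775100708)
rim 478 ((463.24462890625, -232.22618103027344), 25.58236312866211)
plate 4145 ((463.1763916015625, -232.73062133789062), (90.6689453125, 90.1417465209961), 11.615470886230469)
[ 0.46869795 -0.27891787  0.23029481] [[-1.155e-01  9.933e-01 -2.000e-04]
 [ 9.933e-01  1.155e-01  2.000e-04]
 [ 2.000e-04 -1.000e-04 -1.000e+00]]
```

View pics/g2.png

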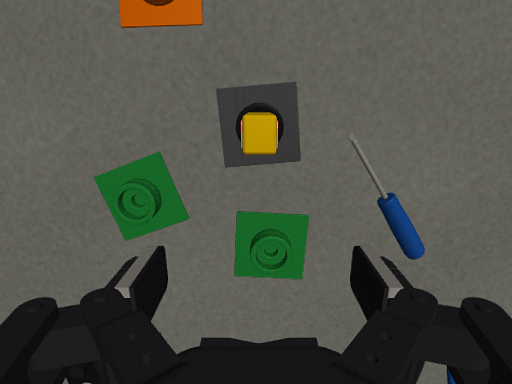

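The gauge (259,134) stands home, at the same height and within 0.5 mm of where it started. The robot is clear.

```bash
python3 -c "
from cell import bot
print(bot.job_done())"
```

```text
the job is handed in; nothing more can be done
None
```

The job is handed in, result not reported back: only place3 (rack's right, -y end) was pressed and read soft (foot met the rubber at about 2.6 N, pin about 3.7 mm back), so I tipped its flag fully over, left the other two flags upright, and returned the gauge home at about 16 s.

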